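Gather the filler's tubes into the round pot

ROBOT

A 6-joint arm with a two-finger parallel gripper is mounted at the origin on the work surface. World frame = base frame: x ahead of the robot, y to its left, z up, the work surface at z = 0. Lengths are in m, angles in degrees, forces in N, time in s.
With the tool pointing down it reaches from about 0.4 to 0.825 m from the base axis. Payload 7 kg.
Tool frame: the origin (TCP) lies midway between the tips of the shut fingers; the grasp point (between the pads) lies 19 mm behind it; z points along the fingers, y is the direction in which the jaws open and shut (so a half turn about z gives the same grasp; the last joint's range is limited). The gripper opens to 88 mm and grips with 3 to 60 N. Pads are 19 mm wide; open, the fingers measure 130 mm over their backs; the gripper's body (78 mm by 193 mm) begins 47 mm behind the grasp point.
Start: joints at [90.705, 20.546, 0.682, 0, -70.136, -16.507], TCP at [0.184, 0.649, 0.227] pointing down, gripper open.
Joint ranges: [-176.03, 176.03], [-82.01, 121.73], [-58.28, 71.71], [-173.87, 95.51], [-174.79, -0.11], [-173.66, 173.66]. Speed limits (degrees/s): [136.94, 136.94, 172.46, 180, 180, 180].

INTERFACE

Orientations are given as a 3x3 rotation matrix whose columns are the frame's x, y, z axes.
In Python, from rig import robot gives the robot as it stands. Calls block until the motion is done:
- robot.goto(position, orientation): joint-space move of the TCP to a pose.
- robot.servo_line(position, ori=None, speed=0.15): straight line of the TCP; ori=None keeps the orientation; speed is the mean speed in m/s.
- robot.movej(angles): joint-space move.
- robot.move_gripper(opening): opening from 0.0 (shut) to 1.0 (fully open); the grip force is fixed at half the most; returns when the fingers have stopped.
- robot.dwell(seconds).
- robot.ik(position, orientation): joint angles nearest the present ones, or None.
- robot.grab_frame(name): name is "scene" or "top" or "wrist"; returns (picture, depth): 420x560x3 uint8, red, green, blue; 420x560 float32, m along the optical axis (not along the pixel's ray), 0 where there is no reading.
- robot.camera_info(name): a dict with "vfov" (degrees; the focal length in pixels is half the picture's height over the tangent of half this angle, whatever the lens; pixels are square), "cx", "cy" (the principal point, pixels), "k1" (the pictures are not rectified: a ray, as slopes to the right and down, at radius r is drawn at 1 + k1 r^2 times it, then the intrinsics apply), "view" (4x4, takes a point from world to camera coordinates); the wrist camera has in their place "T_tool_cam" (4x4, takes a point from camera to tool coordinates, whose origin is the TCP and whose axes are the flange's). Camera axes: x right, y down, z forward; pixel columns grow to the right and rows downward; lengths in m; the calibration is good to about 2 mm. A picture is of the moment at which its call begins: read the wrist's pose just before it. camera_info takes no time and is no camera call.
A pose or a line that the arm cannot do raises robot.Unreachable and nothing moves.
- robot.job_done(): hands the job in, once; it reports no verdict.
Readings, each from a call of its own:
- robot.read_t(): time.
- robot.read_qpos(): joint angles.
- robot.read_qvel(): joint speeds.
- robot.read_effort(): joint torques, N m.
- robot.read_position(): TCP position.
- robot.read_tcp_rot(): TCP orientation.
- robot.read_force(): force on the tool from outside, world axes, zero at the start.
- robot.read_ft_torque(): the same for the moment, N m.
- robot.read_grip_width(): opening from 0.0 (shut) to 1.0 (fully open).
Only numpy, scipy, OpenCV 4.12 (cv2) and the standard library are available. Lean on these libraries where they do the work, as an engineer would, in place of code of your own. Each camera call takes 0.05 s, during which the arm holds its last target.

TASK

Gather the filling machine's washed tube set upright in the round steel pot: first the one wide tube, in the middle of the pot, and only then the three long plain slim tubes around it, one standing midway in each of the three gaps between the black studs. Leave the short tube and the tube with the collar where they stand, leave the brush and the loose pastry ring alone, and let go of everything at the end.

Things in the scene. Friction and masses are not known exactly. Their poses are not given: they have to be found in the camera images.
- pot: open round stainless steel pot, 158 mm outside diameter, wall 3 mm, 60 mm tall, floor 5 mm thick, fixed to the table; origin at the centre of its underside, z up. On its floor stand three fixed black studs, 20 mm across with tops 50 mm above the table, 52 mm from the pot's axis at 60, 180 and 300 degrees from the pot's x axis (towards its y axis). The middles of the three free gaps lie 52 mm from the axis at 0, 120 and 240 degrees
- wide_mid (a point): the one wide plain steel tube, standing upright on the table, 36 mm across and 110 mm tall, dark bore on top (treat as solid), about 0.25 kg; it belongs in the middle of the pot. This point is its centre, half-way up; z runs along the tube
- slim_a_mid (a point): plain straight steel tube, standing upright on the table, 24 mm across and 110 mm tall, smooth all the way, dark bore visible on top (treat as solid), about 0.13 kg; one of three identical ones that belong in the pot. This point is its centre, half-way up; z runs along the tube
- slim_b_mid (a point): plain straight steel tube, standing upright on the table, 24 mm across and 110 mm tall, smooth all the way, dark bore visible on top (treat as solid), about 0.13 kg; one of three identical ones that belong in the pot. This point is its centre, half-way up; z runs along the tube
- slim_c_mid (a point): plain straight steel tube, standing upright on the table, 24 mm across and 110 mm tall, smooth all the way, dark bore visible on top (treat as solid), about 0.13 kg; one of three identical ones that belong in the pot. This point is its centre, half-way up; z runs along the tube
- short_mid (a point): look-alike that stays: short steel tube, 24 mm across and only 55 mm tall, standing upright on the table. This point is its centre, half-way up
- collared_mid (a point): look-alike that stays: steel tube 24 mm across and 110 mm tall, standing upright on the table, with a round collar 46 mm across and 8 mm thick around it from 65 to 73 mm above the table. This point is its centre, half-way up
- carton: bystander: square open white carton full of golden pastry rings, 160 x 160 mm and about 65 mm tall, fixed to the table; origin at the centre of its underside
- ring: bystander: one loose golden pastry ring lying on the table, 98 mm across, 32 mm thick; origin at the centre of its underside
- brush_mid (a point): bystander: white-handled brush about 200 mm long lying on the table, below 40 mm tall; this point is near its middle, 10 mm above the table, x along the handle

How it is judged (in metres and radians):
On the way:
1. the wide tube stands released, upright in the middle of the pot while no slim tube is in it yet (horizontal distance between wide_mid and pot below 0.014 m and angle between wide_mid's own z axis and vertical below 0.12 rad and z of wide_mid in the frame of pot between 0.052 and 0.066 m and linear speed of wide below 0.02 m/s and contact force between the fingers and wide below 0.1 N and horizontal distance between each of slim_a_mid, slim_b_mid, slim_c_mid and pot above 0.085 m), for 0.2 s.
At the end, for the whole second after the job is handed in: All upright (7 deg) on the pot floor, released, at rest: wide tube within 14 mm of the axis, one slim tube in each gap, within 20 mm of its middle along pot x and y. Short and collared tube moved under 15 mm, brush and ring under 30 mm (horizontal distance between wide_mid and pot below 0.014 m and angle between each of wide_mid, slim_a_mid, slim_b_mid, slim_c_mid's own z axis and vertical below 0.12 rad and z of wide_mid in the frame of pot between 0.052 and 0.066 m and linear speed of each of wide, slim_a, slim_b, slim_c below 0.02 m/s and contact force between the fingers and wide below 0.1 N and z of slim_a_mid in the frame of pot between 0.052 and 0.066 m and contact force between the fingers and slim_a below 0.1 N and ((x of slim_a_mid in the frame of pot between 0.032 and 0.072 m and y of slim_a_mid in the frame of pot between -0.02 and 0.02 m) or (x of slim_a_mid in the frame of pot between -0.046 and -0.006 m and y of slim_a_mid in the frame of pot between 0.025 and 0.065 m) or (x of slim_a_mid in the frame of pot between -0.046 and -0.006 m and y of slim_a_mid in the frame of pot between -0.065 and -0.025 m)) and z of slim_b_mid in the frame of pot between 0.052 and 0.066 m and contact force between the fingers and slim_b below 0.1 N and ((x of slim_b_mid in the frame of pot between 0.032 and 0.072 m and y of slim_b_mid in the frame of pot between -0.02 and 0.02 m) or (x of slim_b_mid in the frame of pot between -0.046 and -0.006 m and y of slim_b_mid in the frame of pot between 0.025 and 0.065 m) or (x of slim_b_mid in the frame of pot between -0.046 and -0.006 m and y of slim_b_mid in the frame of pot between -0.065 and -0.025 m)) and z of slim_c_mid in the frame of pot between 0.052 and 0.066 m and contact force between the fingers and slim_c below 0.1 N and ((x of slim_c_mid in the frame of pot between 0.032 and 0.072 m and y of slim_c_mid in the frame of pot between -0.02 and 0.02 m) or (x of slim_c_mid in the frame of pot between -0.046 and -0.006 m and y of slim_c_mid in the frame of pot between 0.025 and 0.065 m) or (x of slim_c_mid in the frame of pot between -0.046 and -0.006 m and y of slim_c_mid in the frame of pot between -0.065 and -0.025 m)) and horizontal distance between slim_a_mid and slim_b_mid above 0.058 m and horizontal distance between each of slim_a_mid, slim_b_mid and slim_c_mid above 0.058 m and distance of each of short_mid, collared_mid from where it was at the start of the episode below 0.015 m and distance of each of ring, brush_mid from where it was at the start of the episode below 0.03 m); the robot touches nothing.
It fails at once if a look-alike tube is moved more than 30 mm (distance of any of short_mid, collared_mid from where it was at the start of the episode above 0.03 m).
It fails at once if the brush or the loose pastry ring is moved more than 40 mm (distance of any of ring, brush_mid from where it was at the start of the episode above 0.04 m).
It also fails if it takes over 109 s, if anything falls off the work surface, if the arm or the gripper's body presses on something with over 40 N, if the wrist force passes 120 N, or if a joint passes its speed limit or range.

## Working session

There is one attempt and no reset: what is moved stays moved. The work goes in short steps, each a Python script; the robot and the scene stay as the last script left them, time stands still between calls to the robot, and variables do not carry over. Pictures are saved under pics/ and viewed, and the job is handed in when it is done.

```bash
ls; mkdir -p pics; python3 - <<'E'
from rig import robot
import cv2,numpy as np
for n in ["scene","top","wrist"]:
    p,d=robot.grab_frame(n); cv2.imwrite(f"pics/{n}0.png",p[:,:,::-1]); np.save(f"{n}0_d.npy",d); np.save(f"{n}0_p.npy",p)
    print(n,robot.camera_info(n))
print(robot.read_t(),robot.read_position(),robot.read_tcp_rot())
E
```

```text
pics
scene {'vfov': 54.35854103237921, 'cx': 273.3429865120055, 'cy': 209.39481898767875, 'k1': -0.010704630326513304, 'view': array([[-0.75500567,  0.65530741, -0.02320857,  0.45071895],
       [ 0.41672762,  0.45219995, -0.78857676, -0.20579694],
       [-0.50626527, -0.60505158, -0.61449822,  1.19822694],
       [ 0.        ,  0.        ,  0.        ,  1.        ]])}
top {'vfov': 57.02588395179845, 'cx': 283.4275642885302, 'cy': 207.3820061271711, 'k1': -0.012219570982246127, 'view': array([[ 0.00274233, -0.9999839 , -0.00496768,  0.01398808],
       [-0.99267755, -0.0021223 , -0.12077573,  0.61949155],
       [ 0.12076325,  0.00526251, -0.99266739,  0.93547948],
       [ 0.        ,  0.        ,  0.        ,  1.        ]])}
wrist {'vfov': 67.49898094343295, 'cx': 278.7148601172139, 'cy': 206.74564844828348, 'k1': -0.06775855675857646, 'T_tool_cam': array([[-8.95532010e-04, -9.55475845e-01, -2.95067970e-01,
         7.98299407e-02],
       [ 9.99999464e-01, -1.00870772e-03,  2.31351202e-04,
         2.97436857e-05],
       [-5.18687824e-04, -2.95067605e-01,  9.55476237e-01,
        -1.59236991e-01],
       [ 0.00000000e+00,  0.00000000e+00,  0.00000000e+00,
         1.00000000e+00]])}
0.15 [0.18376488 0.64911048 0.22583476] [[ 9.62185232e-01 -2.72395936e-01 -1.83515334e-04]
 [-2.72395938e-01 -9.62184354e-01 -1.31241572e-03]
 [ 1.80921126e-04  1.31277586e-03 -9.99999122e-01]]
```

View pics/scene0.png

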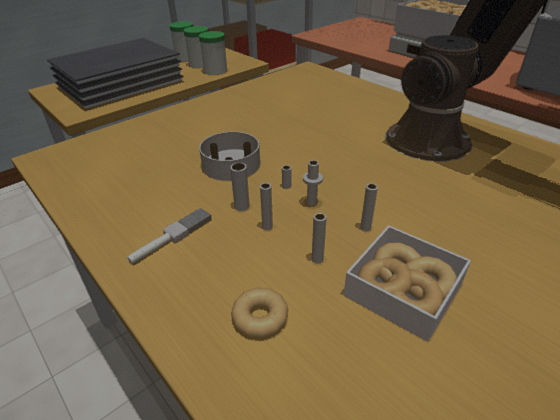

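View pics/top0.png

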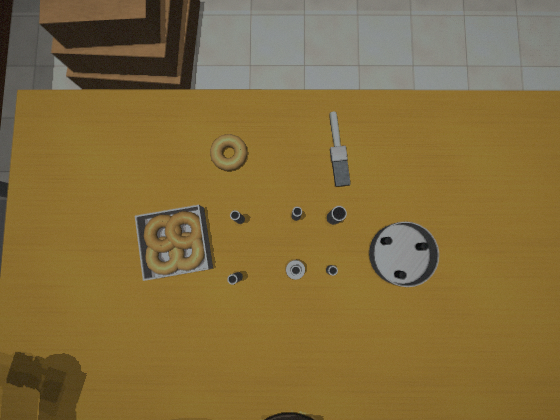

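View pics/wrist0.png

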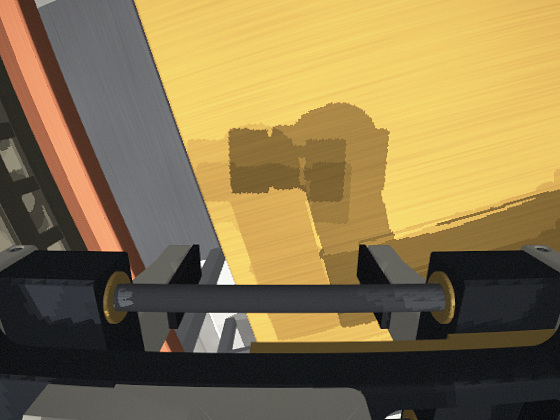

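```bash
python3 - <<'E'
import cv2,numpy as np
p=np.load("top0_p.npy")[:,:,::-1]
a=cv2.resize(p[190:300,210:360],None,fx=5,fy=5,interpolation=cv2.INTER_CUBIC); cv2.imwrite("pics/topc1.png",a)
a=cv2.resize(p[215:295,360:450],None,fx=7,fy=7,interpolation=cv2.INTER_CUBIC); cv2.imwrite("pics/topc2.png",a)
E
```

```text
(no output)
```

View pics/topc1.png

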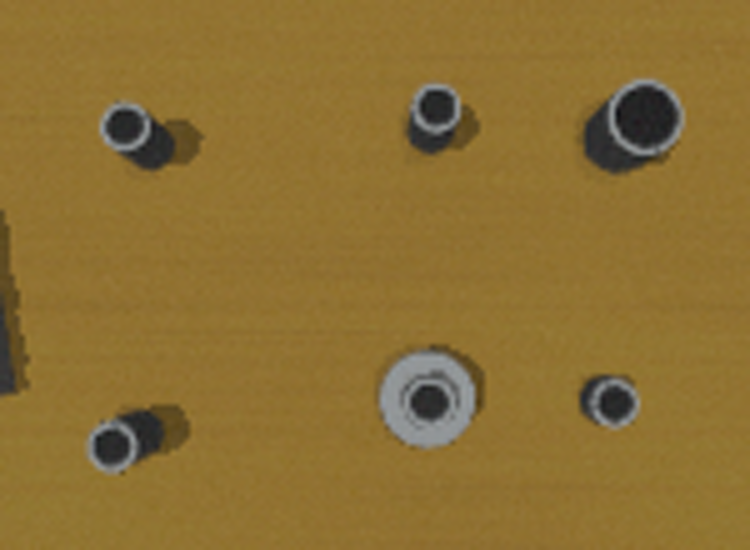

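View pics/topc2.png

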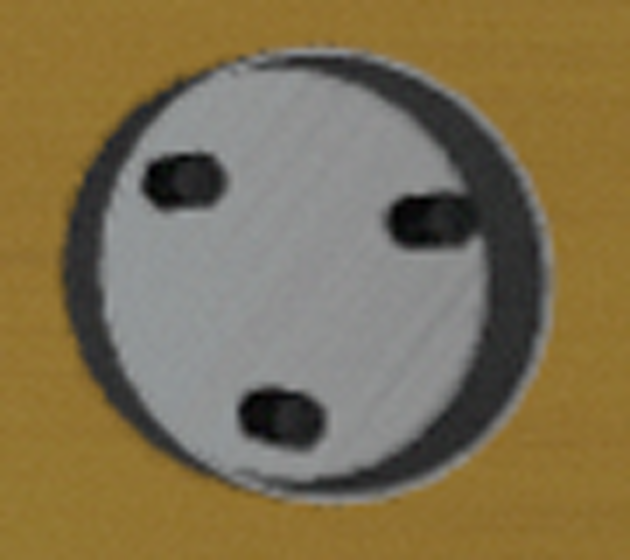

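```bash
cat > h.py <<'E'
import numpy as np,cv2
from scipy.optimize import least_squares
from rig import robot
def K(n):
    c=robot.camera_info(n); f=210/np.tan(np.radians(c['vfov']/2)); return c,f
def rays(n,uv):
    c,f=K(n); uv=np.atleast_2d(np.asarray(uv,float))
    d=(uv-[c['cx'],c['cy']])/f; s=d.copy()
    for _ in range(8): s=d/(1+c['k1']*(s**2).sum(1,keepdims=True))
    return np.c_[s,np.ones(len(s))]
def cam2world(n,T=None):
    c,_=K(n)
    if n=='wrist': return T@c['T_tool_cam']
    return np.linalg.inv(c['view'])
def atz(n,uv,z,T=None):
    M=cam2world(n,T); r=rays(n,uv)@M[:3,:3].T; o=M[:3,3]
    t=(z-o[2])/r[:,2]; return o+r*t[:,None]
def cloud(n,d,T=None):
    v,u=np.nonzero(d>0); r=rays(n,np.c_[u,v])*d[v,u][:,None]; M=cam2world(n,T)
    return r@M[:3,:3].T+M[:3,3],u,v
def fitc(P,r=None):
    f=(lambda q:np.hypot(P[:,0]-q[0],P[:,1]-q[1])-(r if r else q[2]))
    return least_squares(f,[*P[:,:2].mean(0),.05],loss='soft_l1',f_scale=.002).x
def toolT():
    T=np.eye(4); T[:3,3]=robot.read_position(); T[:3,:3]=robot.read_tcp_rot(); return T
E
python3 - <<'E'
from h import *
np.set_printoptions(precision=4,suppress=True)
c1=lambda x,y:((x+.5)/5-.5+210,(y+.5)/5-.5+190)
c2=lambda x,y:((x+.5)/7-.5+360,(y+.5)/7-.5+215)
P={'s1':(126,127,.11),'s2':(437,108,.11),'s3':(114,446,.11),'wide':(646,118,.11),'col':(430,402,.11),'short':(614,402,.055)}
for k,(x,y,z) in P.items(): print(k,atz('top',c1(x,y),z)[0])
for k,(x,y,z) in {'pot':(323,275,.06),'st1':(453,222,.05),'st2':(196,181,.05),'st3':(297,420,.05)}.items(): print(k,atz('top',c2(x,y),z)[0])
for n in ['top','scene']:
    d=np.load(f"{n}0_d.npy"); C,u,v=cloud(n,d)
    # table check
    m=(abs(C[:,0]-.55)<.3)&(abs(C[:,1])<.4)&(abs(C[:,2])<.02); print(n,'table z',np.median(C[m,2]))
    for k,(x,y,z) in P.items():
        q=atz('top',c1(x,y),z)[0]; m=(np.hypot(C[:,0]-q[0],C[:,1]-q[1])<.03)&(C[:,2]>z-.006)&(C[:,2]<z+.008)
        m2=(np.hypot(C[:,0]-q[0],C[:,1]-q[1])<.03)
        print(k,m.sum(),C[m][:,:2].mean(0),C[m2,2].max())
    q=atz('top',c2(323,275),.06)[0]
    m=(np.hypot(C[:,0]-q[0],C[:,1]-q[1])<.1)&(C[:,2]>.056)&(C[:,2]<.066); print('pot',m.sum(),fitc(C[m]))
    for k,(x,y,z) in {'st1':(453,222,.05),'st2':(196,181,.05),'st3':(297,420,.05)}.items():
        q=atz('top',c2(x,y),z)[0]; m=(np.hypot(C[:,0]-q[0],C[:,1]-q[1])<.016)&(C[:,2]>.045)&(C[:,2]<.056);print(k,m.sum(),C[m][:,:2].mean(0))
E
```

```text
s1 [0.5926 0.1281 0.11  ]
s2 [ 0.6018 -0.0165  0.11  ]
s3 [0.4464 0.131  0.11  ]
wide [ 0.5973 -0.1136  0.11  ]
col [ 0.4666 -0.0131  0.11  ]
short [ 0.4647 -0.1037  0.055 ]
pot [ 0.5039 -0.2812  0.06  ]
st1 [ 0.5225 -0.3306  0.05  ]
st2 [ 0.5367 -0.2408  0.05  ]
st3 [ 0.4539 -0.2735  0.05  ]
top table z 0.0008782981943984414
s1 84 [0.5922 0.1283] 0.11479748042317417
s2 82 [ 0.6013 -0.0157] 0.11387860676861883
s3 90 [0.4461 0.1318] 0.1147400493797941
wide 189 [ 0.5976 -0.113 ] 0.11471935748903028
col 84 [ 0.4664 -0.0128] 0.11440683888902081
short 76 [ 0.4638 -0.1038] 0.060273594788756824
pot 306 [ 0.5043 -0.2824  0.0772]
st1 54 [ 0.523  -0.3308]
st2 54 [ 0.5366 -0.2415]
st3 57 [ 0.4531 -0.2741]
scene table z 0.00011967873237384019
s1 113 [0.5952 0.1317] 0.11238750145087795
s2 87 [ 0.6039 -0.0125] 0.1119005398317886
s3 85 [0.4493 0.1349] 0.11266016544103774
wide 143 [ 0.601  -0.1087] 0.11189331081624376
col 75 [ 0.4693 -0.0098] 0.11184190754925355
short 57 [ 0.466 -0.101] 0.05783065731721426
pot 240 [ 0.506  -0.2806  0.077 ]
st1 31 [ 0.5263 -0.3271]
st2 20 [ 0.5364 -0.2412]
st3 31 [ 0.4559 -0.2712]
```

```bash
cat >> h.py <<'E'
def ori(phi):
    c,s=np.cos(np.radians(phi)),np.sin(np.radians(phi)); return np.array([[-s,c,0],[c,s,0],[0,0,-1.]])
POT=np.array([.5042,-.2822]); G=[-8.9,111.1,-128.9]
gap=lambda k:POT+.052*np.array([np.cos(np.radians(G[k])),np.sin(np.radians(G[k]))])
def best(p,phi,z):
    o=[(phi,robot.ik([*p,z],ori(phi))),(phi+180,robot.ik([*p,z],ori(phi+180)))]
    return o
E
python3 - <<'E'
from h import *
np.set_printoptions(precision=1,suppress=True)
for n,p,f in [('wide',(.5976,-.1133),0),('pot',POT,0),('s1',(.5924,.1282),0),('s2',(.6016,-.016),0),('s3',(.4463,.1315),0)]+[(f'g{k}',gap(k),G[k]+90) for k in range(3)]:
    for ph,q in best(p,f,.24)+best(p,f,.077): print(n,ph,q)
E
```

```text
wide 0 [  7.6  13.8  -7.    0.  -69.2 172.4]
wide 180 [  7.6  13.8  -7.    0.  -69.2  -7.6]
wide 0 [  7.6  22.  -18.6   0.  -49.4 172.4]
wide 180 [  7.6  22.  -18.6   0.  -49.4  -7.6]
pot 0 [  -9.8   11.   -10.7    0.   -68.3 -170.2]
pot 180 [ -9.8  11.  -10.7   0.  -68.3   9.8]
pot 0 [  -9.8   19.5  -22.6    0.   -47.9 -170.2]
pot 180 [ -9.8  19.5 -22.6   0.  -47.9   9.8]
s1 0 [ 30.7  13.6  -7.3   0.  -69.1 149.3]
s1 180 [ 30.7  13.6  -7.3   0.  -69.1 -30.7]
s1 0 [ 30.7  21.8 -18.9   0.  -49.3 149.3]
s1 180 [ 30.7  21.8 -18.9   0.  -49.3 -30.7]
s2 0 [ 17.1  13.2  -7.8   0.  -69.  162.9]
s2 180 [ 17.1  13.2  -7.8   0.  -69.  -17.1]
s2 0 [ 17.1  21.5 -19.5   0.  -49.1 162.9]
s2 180 [ 17.1  21.5 -19.5   0.  -49.1 -17.1]
s3 0 [ 40.8  -0.2 -23.4   0.  -66.8 139.2]
s3 180 [ 40.8  -0.2 -23.4   0.  -66.8 -40.8]
s3 0 [ 40.8  10.  -36.5   0.  -43.5 139.2]
s3 180 [ 40.8  10.  -36.5   0.  -43.5 -40.8]
g0 81.1 [ -9.8  15.6  -4.6   0.  -69.8 -89.1]
g0 261.1 [ -9.8  15.6  -4.6   0.  -69.8  90.9]
g0 81.1 [ -9.8  23.5 -16.1   0.  -50.4 -89.1]
g0 261.1 [ -9.8  23.5 -16.1   0.  -50.4  90.9]
g1 201.1 [ -4.9   7.2 -15.3   0.  -67.5  26. ]
g1 381.1 [  -4.9    7.2  -15.3    0.   -67.5 -154. ]
g1 201.1 [ -4.9  16.3 -27.5   0.  -46.2  26. ]
g1 381.1 [  -4.9   16.3  -27.5    0.   -46.2 -154. ]
g2 -38.900000000000006 [-14.8  10.3 -11.5   0.  -68.1 155.9]
g2 141.1 [-14.8  10.3 -11.5   0.  -68.1 -24.1]
g2 -38.900000000000006 [-14.8  19.  -23.4   0.  -47.6 155.9]
g2 141.1 [-14.8  19.  -23.4   0.  -47.6 -24.1]
```

```bash
python3 - <<'E'
from h import *
w=(.5976,-.1133)
robot.goto([*w,.26],ori(180))
T=toolT(); p,d=robot.grab_frame('wrist'); cv2.imwrite('pics/w1.png',p[:,:,::-1]); np.save('w1_T.npy',T); np.save('w1_d.npy',d)
print(robot.read_t(),T)
C,u,v=cloud('wrist',d,T)
for n,q in [('wide',w),('s2',(.6016,-.016))]:
    m=(np.hypot(C[:,0]-q[0],C[:,1]-q[1])<.03)&(C[:,2]>.1)&(C[:,2]<.12)
    print(n,m.sum(),C[m].mean(0) if m.any() else '', u[m].mean(),v[m].mean())
E
```

```text
3.2417 [[ 1.05200832e-03 -9.99999442e-01 -9.20965392e-05  5.97782022e-01]
 [-9.99999446e-01 -1.05201096e-03  2.85935038e-05 -1.12616065e-01]
 [-2.86903744e-05  9.20664076e-05 -9.99999995e-01  2.59921552e-01]
 [ 0.00000000e+00  0.00000000e+00  0.00000000e+00  1.00000000e+00]]
wide 992 [ 0.59821679 -0.11525334  0.11086046] 278.02520161290323 190.03125
s2 393 [ 0.60210824 -0.01921733  0.1098957 ] 274.5521628498728 274.2620865139949
```

View pics/w1.png

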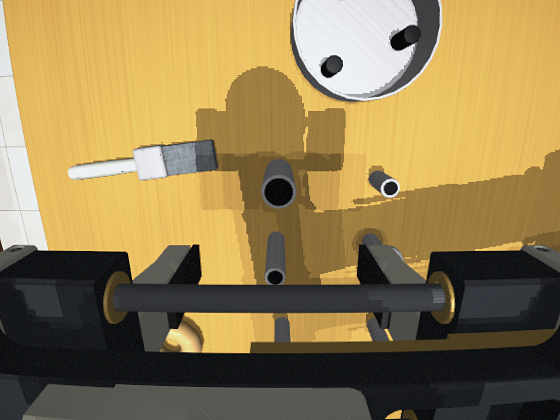

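```bash
cat >> h.py <<'E'
ZP=.071; ZH=.235
def pick(p,phi=180,op=.7,hover=True):
    robot.move_gripper(op)
    if hover: robot.servo_line([*p,ZH],ori(phi),speed=.3)
    robot.servo_line([*p,ZP],speed=.15)
    robot.move_gripper(0.0); print('grip',robot.read_grip_width()*88,'F',np.round(robot.read_force(),2))
    robot.servo_line([*p,ZH],speed=.15)
    print('lifted',robot.read_grip_width()*88,np.round(robot.read_force(),2),robot.read_t())
def place(p,phi,op=.7):
    robot.servo_line([*p,ZH],ori(phi),speed=.2)
    robot.servo_line([*p,ZP+.03],speed=.15)
    robot.servo_line([*p,ZP+.0065],speed=.04)
    print('down',np.round(robot.read_position(),4),np.round(robot.read_force(),2))
    robot.dwell(.2); robot.move_gripper(op); robot.dwell(.2)
    robot.servo_line([*p,ZH],speed=.15); print('t',robot.read_t())
E
python3 - <<'E'
from h import *
pick((.598,-.114),180,.85)
E
```

```text
grip 35.80810970111672 F [ 0.29 -0.39  1.18]
lifted 35.62413403400846 [ 0.23 -0.31 -3.08] 7.1917
```

```bash
python3 - <<'E'
from h import *
place(POT,180,.8)
T=toolT(); p,d=robot.grab_frame('wrist'); cv2.imwrite('pics/w2.png',p[:,:,::-1]);np.save('w2_d.npy',d); np.save('w2_T.npy',T)
C,u,v=cloud('wrist',d,T)
m=(np.hypot(*(C[:,:2]-POT).T)<.03)&(C[:,2]>.112)&(C[:,2]<.12); print('wide',m.sum(),C[m].mean(0))
m=(np.hypot(*(C[:,:2]-POT).T)<.1)&(C[:,2]>.056)&(C[:,2]<.065)&(np.hypot(*(C[:,:2]-POT).T)>.06); print('pot',m.sum(),fitc(C[m]),fitc(C[m],.0775))
E
```

```text
down [ 0.5043 -0.2823  0.0775] [ 0.11 -0.72 -3.68]
t 12.4667
wide 1139 [ 0.5043322  -0.28290281  0.11617211]
pot 1513 [ 0.50482921 -0.28335513  0.07662985] [ 0.50484542 -0.28338246  0.05      ]
```

View pics/w2.png

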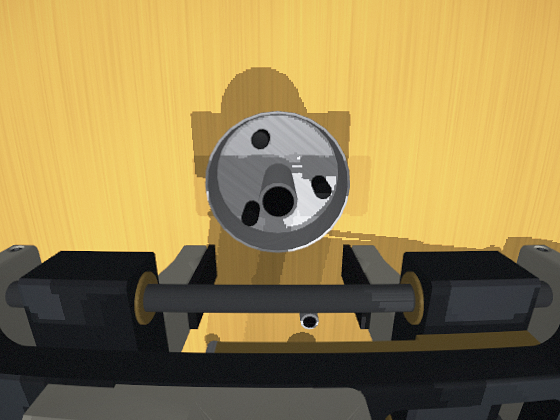

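```bash
python3 - <<'E'
from h import *
pick((.6018,-.0165),180,.7); place(gap(0),261.1,.6)
T=toolT(); p,d=robot.grab_frame('wrist'); cv2.imwrite('pics/w3.png',p[:,:,::-1])
pick((.5925,.1283),180,.7); place(gap(1),201.1,.6)
E
```

```text
grip 23.41528304114877 F [-0.44  0.44  2.06]
lifted 23.781082889276632 [ 0.95 -0.06 -1.82] 17.2333
down [ 0.5557 -0.2903  0.0775] [ 0.16  0.17 -2.01]
t 22.9833
grip 23.482703736041632 F [-0.08  0.42  0.62]
lifted 23.420215392038195 [-0.01 -0.1  -1.06] 28.525
down [ 0.4855 -0.2337  0.0775] [-0.21  0.07 -1.52]
t 34.65
```

View pics/w3.png

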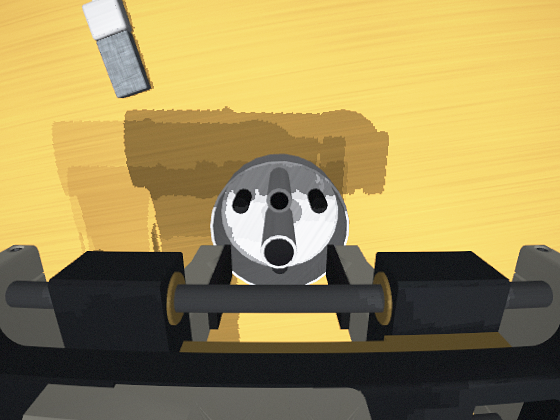

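The picture shows the slim tube (279,201) standing between the two studs (242,201) and (318,201), with the wide tube at (280,250) upright. Next is the last one.

```bash
python3 - <<'E'
from h import *
pick((.4464,.1315),180,.7); place(gap(2),141.1,.6)
robot.servo_line([.45,-.05,.3],ori(180),speed=.25)
robot.movej([90.705,20.546,.682,0,-70.136,-16.507]); print(robot.read_t())
for n in ['top','scene']:
    p,d=robot.grab_frame(n); cv2.imwrite(f'pics/{n}9.png',p[:,:,::-1])
    C,u,v=cloud(n,d)
    for nm,q in [('wide',POT)]+[(f'g{k}',gap(k)) for k in range(3)]+[('col',(.4664,-.0128)),('short',(.4638,-.1038))]:
        zt=.11 if nm=='col' else .055 if nm=='short' else .115
        m=(np.hypot(*(C[:,:2]-q).T)<.022)&(abs(C[:,2]-zt)<.007)
        print(n,nm,m.sum(),C[m].mean(0).round(4),np.round(q,4))
    if n=='top':
        a=cv2.resize(p[190:300,290:450,::-1],None,fx=5,fy=5,interpolation=cv2.INTER_CUBIC); cv2.imwrite("pics/top9c.png",a)
E
```

```text
grip 23.439407010660066 F [-1.19  0.49  1.41]
lifted 23.70205003444986 [ 0.5   0.17 -1.43] 39.65
down [ 0.4716 -0.3227  0.0775] [ 0.58 -0.86 -1.38]
t 46.1667
50.1
top wide 204 [ 0.5036 -0.2807  0.1153] [ 0.5042 -0.2822]
top g0 93 [ 0.5545 -0.2892  0.1154] [ 0.5556 -0.2902]
top g1 94 [ 0.485  -0.2326  0.1155] [ 0.4855 -0.2337]
top g2 96 [ 0.4708 -0.3217  0.115 ] [ 0.4715 -0.3227]
top col 83 [ 0.4665 -0.0128  0.1107] [ 0.4664 -0.0128]
top short 78 [ 0.464  -0.1035  0.0559] [ 0.4638 -0.1038]
scene wide 103 [ 0.5073 -0.2766  0.114 ] [ 0.5042 -0.2822]
scene g0 51 [ 0.558  -0.285   0.1138] [ 0.5556 -0.2902]
scene g1 54 [ 0.488  -0.2293  0.1134] [ 0.4855 -0.2337]
scene g2 45 [ 0.474  -0.3166  0.1135] [ 0.4715 -0.3227]
scene col 76 [ 0.4695 -0.0097  0.1089] [ 0.4664 -0.0128]
scene short 60 [ 0.4665 -0.1004  0.054 ] [ 0.4638 -0.1038]
```

View pics/scene9.png

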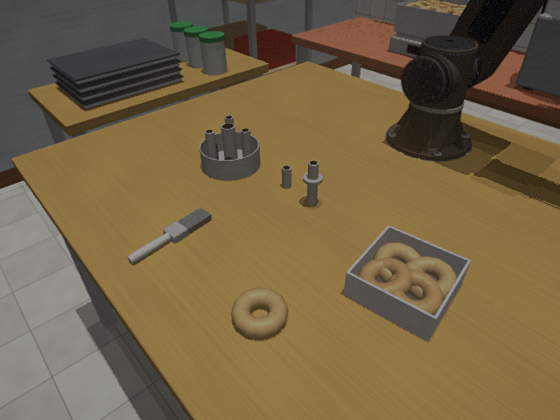

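View pics/top9c.png

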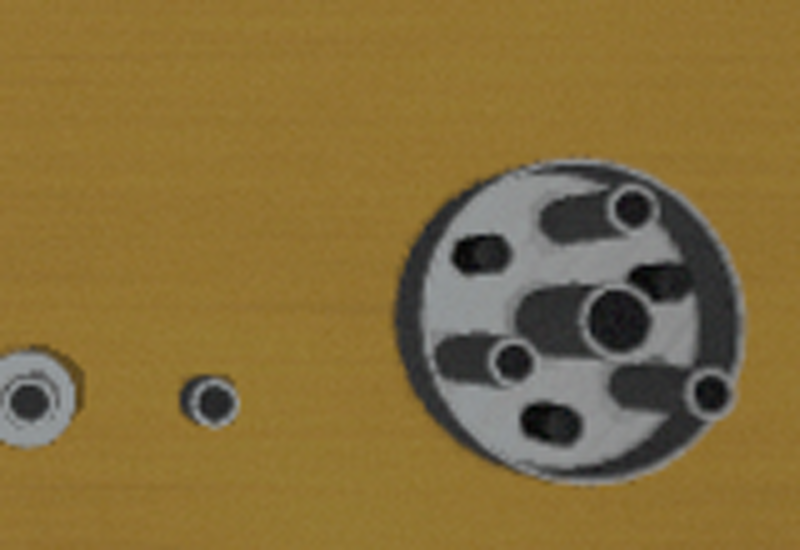

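The scene picture shows all four tubes upright in the pot (200–260, 115–175). In the top crop the wide tube (615,320) is in the middle, and the slim tubes (633,208), (513,362) and (711,393) each stand in a gap. The short tube, collared tube, brush and ring look untouched.

```bash
python3 -c "
from rig import robot
robot.job_done(); print(robot.read_t())"
```

```text
the job is handed in; nothing more can be done
the job is handed in; nothing more can be done
```

I placed the wide tube in the middle of the pot and let go of it first. Then I stood the three plain slim tubes in the three gaps between the studs, moved the arm clear and handed the job in at about 50 s. No verdict came back.

- **Placing:** In the last top picture, all four tubes are upright and released. Their tops are at about 115 mm, which is right for standing on the pot floor, and within 2 mm of the targets.
- **Left alone:** The short and collared tubes measured the same as at the start, to within 0.5 mm. I checked the brush and ring only by eye, and they look unmoved.
- **Disagreement:** The scene camera's positions differ from the top camera's by about 3–6 mm. The offset was similar before I moved anything, so I take it as calibration and side-view bias. It is still well within the tolerances.

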